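Fit the upper tray of a seed-sample stand

TASK

Pick up the blue tray by its handle and add it to the steel stand as the upper tier, so that each of its four corner holes goes over its own orange-tipped post; either way round will do. Lower it until it rests on the collars before you let go, and leave it there released. Do not knock the cream tray or the amber jar.

Things in the scene. Friction and masses are not known exactly. Their poses are not given: they have to be found in the camera images.
- blue_tray_grip (a point): Loose blue tray, 0.25-0.5 kg, plate 214 x 134 x 6 mm, 36 mm round hole in each corner (x = +-84, y = +-44), walls 24 mm high; same turned half round. Point: centre of its white handle bar, above the tray's centre, 60 mm above its underside; z up, x along tray and bar. Bar 96 (x) x 20 (y) x 20 mm high, on uprights at x = +-43, open between: pinch it across y.
- stand: Fixed steel stand, base 230 x 150 x 12 mm; origin centre of underside, z up, x lengthwise. Posts at x = +-84, y = +-44 mm, each with a black collar (48 mm across, top 60 mm up) to carry the tray and an orange pin above it, 12 mm across, tapering from 74 mm up to a 6 mm tip at 105 mm. Tray seated: its handle point is 120 mm above this origin. Pots between the posts reach 48 mm.
- cream_tray_grip (a point): Cream tray, a bystander that does not fit: outline, size and white handle as the blue one, but only one hole at the middle of each end. Point: centre of its handle bar, 60 mm above its underside; x along its length. Leave it alone.
- jar: Amber sample jar with a red cap, a bystander, 64 mm across and 100 mm high; origin at the centre of its underside. Leave it alone.

How it is judged:
By the outcome, as a careful person would: the job done as asked, in the order asked, and still so for the second after the job is handed in, with the robot touching nothing.
It also fails if it takes over 45 s, if anything falls off the work surface, if the arm or the gripper's body presses on something with over 40 N, if the wrist force passes 120 N, or if a joint passes its speed limit or range.

ROBOT

A 7-joint arm with a two-finger parallel gripper is mounted at the origin on the work surface. World frame = base frame: x ahead of the robot, y to its left, z up, the work surface at z = 0. Lengths are in m, angles in rad, forces in N, time in s.
With the tool pointing down it reaches from about 0.425 to 0.875 m from the base axis. Payload 8.4 kg.
Tool frame: the origin (TCP) lies on the front face of the gripper's body, between the roots of the fingers; the fingertips stand 70 mm ahead of it and the grasp point (between the pads) lies 51 mm ahead of it (r.tip_extent is the z of the fingertips in the tool frame, in m); z points along the fingers, y is the line along which they close (so a half turn about z gives the same grasp; the last joint's range is limited). The gripper opens to 87 mm and grips with 3 to 60 N. Pads are 19 mm wide; open, the fingers measure 117 mm over their backs; the gripper's body (75 mm by 190 mm) begins 51 mm behind the grasp point.
Start: joints at [-1.442, 0.333, 0.04, 1.465, -0.013, 1.343, -0.059], TCP at [0.147, 0.633, 0.292] pointing down, gripper open.
Joint ranges: [-2.58, 2.58], [-0.38, 2.09], [-1.3, 1.39], [0.25, 2.4], [-1.5, 4.64], [0.08, 2.09], [-2.65, 2.65]. Speed limits (rad/s): [2.22, 2.22, 2.79, 2.79, 3.14, 3.14, 3.14].

INTERFACE

Orientations are given as a 3x3 rotation matrix whose columns are the frame's x, y, z axes.
In Python, from cell import r gives the robot as it stands. The module is installed in compiled form; this text tells all that it offers.
- The arm moves only by the tool play_rows, never from a script. Its argument "steps" is a list that holds one entry, the list of rows, each a list of 4 numbers: the shift along the world's x, y, z normalised to -1 to 1, where 1 is 500 mm, then the turn about the world's z normalised to -1 to 1, where 1 is 90 degrees. In form: [[[dx, dy, dz, spin], ...]]. A call has 1 to 5 rows; each row is the pose to reach, as a shift and turn from the pose commanded when the call began; what a row does not reach only later rows make up. A row lasts 1/12 s, in which the tool goes at most 41.7 mm and 7.16 degrees, less where a joint would pass 70% of its speed; a pose out of reach is approached as far as the arm can. A call with a number of a shift or a turn outside -1 to 1 is refused whole. A call with a gripper value outside its range is refused whole. "jaw" is the opening in per cent of the stroke, from 0 (shut) to 100 (fully open), set as the call begins (left out, the last holds). The fingers move at their own pace and stop on an object; "grip_force" is the grip in N (left out, the last holds). Time passes only in rows, so rows that repeat a pose let the fingers close. It gives the time, the measured TCP pose, the force, the opening and the grip force at its end, in the units of the state.
- r.state(): the state, without advancing time (a new reading comes with each control period).
- r.read_camera(name): name is "scene" or "top" or "wrist"; returns the picture (400x640x3 uint8, red, green, blue); there is no depth.
- r.camera_info(name): a dict with "K" (3x3 intrinsics, pixels), "origin" and "rotation" of the camera in the world. Camera axes: x right, y down, z forward; pixel columns grow to the right and rows downward; lengths in m; the calibration is good to about 2 mm. A picture is of the moment at which its call begins: read the wrist's pose just before it. camera_info takes no time and is no camera call; for the wrist camera it gives the pose at the moment of the call.
- r.job_done(): hands the job in; it is judged then, once.
The state is a dict: "time_s": time; "joints": joint angles; "dq": joint speeds; "effort": joint torques, N m; "ee_pos": TCP position; "ee_rot": TCP orientation; "ft_force": force on the tool from outside, world axes, zero at the start; "moment": the same for the moment, N m; "opening": opening from 0.0 (shut) to 1.0 (fully open); "grip_force": force on a finger pad.
Only numpy, scipy, OpenCV 4.12 (cv2) and the standard library are available. Lean on these libraries where they do the work, as an engineer would, in place of code of your own. Each camera call takes 0.05 s, during which the arm holds its last target. There are 200 camera calls.

## Working session

There is one attempt and no reset: what is moved stays moved. The work goes in short steps, Python scripts to look and compute and a tool call to move; the robot and the scene stay as the last step left them, time stands still between calls to the robot, and variables do not carry over. Pictures are saved under pics/ and viewed, at most 10 in all, crops included, and the job is handed in when it is done.

Besides the shell and the picture viewer there is one more tool, called after "Emit:" by a JSON object that holds its "api" and its "payload". play_rows: Moves the arm, as the interface text tells. Its arguments: {"type":"object","properties":{"steps":{"type":"array"},"jaw":{"type":"number"},"grip_force":{"type":"number"}},"required":["steps"]}

```bash
mkdir -p pics; python3 - <<'E'
from cell import r
import cv2,numpy as np
for n in("top","scene"):
    cv2.imwrite(f"pics/{n}0.png",cv2.cvtColor(r.read_camera(n),cv2.COLOR_RGB2BGR))
    c=r.camera_info(n);print(n,c["K"],c["origin"],c["rotation"])
print(r.state()["ee_pos"],r.state()["ee_rot"],r.state()["opening"],r.state()["time_s"])
E
```

```text
top [[444.97384696   0.         318.60016723]
 [  0.         444.97384696 199.96845937]
 [  0.           0.           1.        ]] [4.37844011e-01 1.51554655e-04 1.19799941e+00] [[-0.02309844 -0.98817664  0.15156977]
 [-0.99973022  0.02246169 -0.00591205]
 [ 0.00243763 -0.15166544 -0.98842888]]
scene [[481.11081952   0.         319.33092316]
 [  0.         481.11081952 195.05996748]
 [  0.           0.           1.        ]] [1.05371022 0.72685472 0.90621856] [[-0.85047602  0.3620884  -0.38155279]
 [ 0.52592578  0.59860914 -0.60420955]
 [ 0.00962372 -0.71453418 -0.69953434]]
[0.14670339 0.63291385 0.29143868] [[-9.74172172e-01  2.25806356e-01 -2.63741561e-04]
 [ 2.25806501e-01  9.74171149e-01 -1.41297379e-03]
 [-6.21290424e-05 -1.43603430e-03 -9.99998967e-01]] 1.0023300033216702 0.1
```

View pics/top0.png

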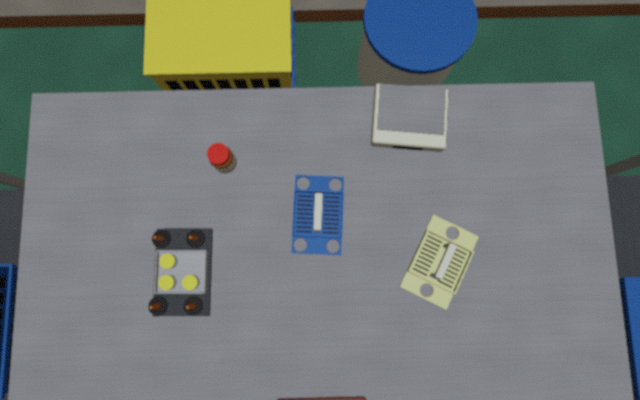

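View pics/scene0.png

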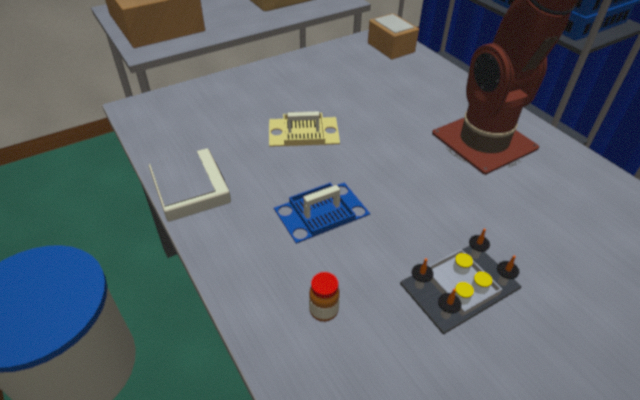

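Top view: blue tray at about (318,215), lengthwise along image rows. The stand is centred near (180,272) with orange pins at about (161,238), (196,238), (158,305) and (193,305). The cream tray is at (440,262) and the jar at (220,157). The scene view agrees, so I'll measure next.

```bash
cat > h.py <<'E'
from cell import r
import cv2,numpy as np
def grab(n):
    c=r.camera_info(n); return r.read_camera(n),c
def cast(c,uv,z):
    uv=np.atleast_2d(uv).astype(float)
    d=np.c_[uv,np.ones(len(uv))]@np.linalg.inv(c["K"]).T@np.array(c["rotation"]).T
    o=np.array(c["origin"]); return o+d*((z-o[2])/d[:,2])[:,None]
def blobs(m,amin=15):
    cs,_=cv2.findContours(m.astype(np.uint8),cv2.RETR_EXTERNAL,cv2.CHAIN_APPROX_NONE)
    return sorted([k for k in cs if cv2.contourArea(k)>=amin],key=cv2.contourArea)[::-1]
def tri(c1,p1,c2,p2):
    P=[c["K"]@np.c_[np.array(c["rotation"]).T,-np.array(c["rotation"]).T@c["origin"]] for c in(c1,c2)]
    X=cv2.triangulatePoints(P[0],P[1],np.float64(p1).reshape(2,1),np.float64(p2).reshape(2,1));return (X[:3]/X[3]).ravel()
E
python3 - <<'E'
from h import *
np.set_printoptions(precision=4,suppress=True)
im,c=grab("top"); h=cv2.cvtColor(im,cv2.COLOR_RGB2HSV); H,S,V=cv2.split(h)
# blue tray
m=(H>100)&(H<125)&(S>120); m[:120]=0; m[:,:100]=0; m[:,560:]=0
m=cv2.morphologyEx(m.astype(np.uint8),cv2.MORPH_CLOSE,np.ones((3,3)))
k=blobs(m)[0]; P=cast(c,k.reshape(-1,2),.006)[:,:2].astype(np.float32)
print("tray",cv2.minAreaRect(P))
w=(S<60)&(V>190); w=w&(cv2.drawContours(np.zeros_like(m),[cv2.convexHull(k)],-1,1,-1)>0)
for b in blobs(w)[:2]:
    print("bar",cv2.contourArea(b),cv2.minAreaRect(cast(c,b.reshape(-1,2),.07)[:,:2].astype(np.float32)))
# stand
d=(V<75); d[:215]=0;d[330:]=0;d[:,:130]=0;d[:,230:]=0
k=cv2.convexHull(np.vstack(blobs(d,30)));print("base",cv2.minAreaRect(cast(c,k.reshape(-1,2),.012)[:,:2].astype(np.float32)))
def pins(im,box):
    h=cv2.cvtColor(im,cv2.COLOR_RGB2HSV).astype(int);o=((h[...,0]<15)&(h[...,1]>110)&(h[...,2]>45))
    q=np.zeros_like(o);q[box[0]:box[1],box[2]:box[3]]=o[box[0]:box[1],box[2]:box[3]]
    return [cv2.moments(b) for b in blobs(q,4)[:4]]
cen=lambda M:(M["m10"]/M["m00"],M["m01"]/M["m00"])
a=[cen(M) for M in pins(im,(215,330,130,230))]
im2,c2=grab("scene"); b=[cen(M) for M in pins(im2,(220,330,390,540))]
A=cast(c,a,.09);B=cast(c2,b,.09)
for i in range(len(A)):
    j=np.argmin(np.linalg.norm(B-A[i],axis=1));print(a[i],b[j],A[i],B[j],tri(c,a[i],c2,b[j]))
print(A.mean(0),B.mean(0))
E
```

```text
tray ((0.5824128985404968, -0.003181248903274536), (0.1320624053478241, 0.20927365124225616), 88.21942138671875)
bar 64.5 ((0.5825220346450806, -0.003463204950094223), (0.009933173656463623, 0.08277463912963867), 86.15111541748047)
base ((0.43805721402168274, 0.3602270781993866), (0.15684376657009125, 0.22324053943157196), 88.7160415649414)
(158.03658536585365, 237.58536585365854) (450.796992481203, 298.38345864661653) [0.5223 0.3946 0.09  ] [0.539  0.4082 0.09  ] [0.5249 0.4009 0.0694]
(154.43881856540082, 306.0928270042194) (509.7318295739348, 265.05764411027565) [0.3562 0.398  0.09  ] [0.3745 0.4115 0.09  ] [0.3558 0.4042 0.0693]
(189.99156118143458, 306.1223628691983) (480.551622418879, 238.57522123893804) [0.3541 0.3118 0.09  ] [0.3739 0.3259 0.09  ] [0.3541 0.3163 0.0684]
(192.76888888888888, 237.36444444444442) (423.0243902439024, 268.159891598916) [0.5208 0.3084 0.09  ] [0.5374 0.3219 0.09  ] [0.5236 0.3128 0.07  ]
[0.4384 0.3532 0.09  ] [0.4562 0.3669 0.09  ]
```

Emit:
{"api": "play_rows", "payload": {"steps": [[[0.045,-0.066,0,0.03],[0.09,-0.132,0,0.06],[0.135,-0.198,0,0.09],[0.18,-0.264,0,0.125],[0.225,-0.33,0,0.125]]], "jaw": 100}}

```text
time_s: 0.62
ee_pos: [0.2601, 0.4664, 0.2921]
ee_rot: [[-1.0, 0.028, -0.0], [0.028, 1.0, -0.0], [0.0, -0.0, -1.0]]
ft_force: [1.1, 0.4, 0.3]
opening: 0.996
grip_force: 0.0
```

Emit:
{"api": "play_rows", "payload": {"steps": [[[0.045,-0.066,0,0],[0.09,-0.132,0,0],[0.135,-0.198,0,0],[0.18,-0.264,0,0],[0.225,-0.33,0,0]]]}}

```text
time_s: 1.03
ee_pos: [0.3725, 0.3013, 0.2923]
ee_rot: [[-1.0, 0.032, 0.0], [0.032, 1.0, 0.0], [-0.0, 0.0, -1.0]]
ft_force: [1.0, 0.9, 0.5]
opening: 1.0
grip_force: 0.0
```

Emit:
{"api": "play_rows", "payload": {"steps": [[[0.045,-0.066,0,0],[0.09,-0.132,0,0],[0.135,-0.198,0,0],[0.18,-0.264,0,0],[0.225,-0.33,0,0]]]}}

```text
time_s: 1.45
ee_pos: [0.4849, 0.1363, 0.2925]
ee_rot: [[-1.0, 0.031, 0.0], [0.031, 1.0, 0.0], [-0.0, 0.0, -1.0]]
ft_force: [0.2, 1.4, -0.4]
opening: 1.003
grip_force: 0.0
```

Emit:
{"api": "play_rows", "payload": {"steps": [[[0.045,-0.066,0,0],[0.09,-0.13,0,0],[0.14,-0.2,0,0],[0.195,-0.278,0,0],[0.195,-0.278,0,0]]]}}

```text
time_s: 1.87
ee_pos: [0.5839, -0.0079, 0.2924]
ee_rot: [[-0.999, 0.038, 0.002], [0.038, 0.999, -0.004], [-0.002, -0.004, -1.0]]
ft_force: [-1.0, -0.9, -0.1]
opening: 0.999
grip_force: 0.0
```

```bash
python3 - <<'E'
from h import *
im,c=grab("wrist"); cv2.imwrite("pics/w1.png",im[...,::-1]); print(r.state()["ee_pos"],c["origin"],c["rotation"])
E
```

```text
[ 0.58331687 -0.00649779  0.29210844] [ 0.49875385 -0.00523259  0.38439028] [[ 0.03832787  0.95107018  0.30658847]
 [ 0.99925737 -0.03526339 -0.01553043]
 [-0.00395918  0.30695603 -0.95171546]]
```

View pics/w1.png

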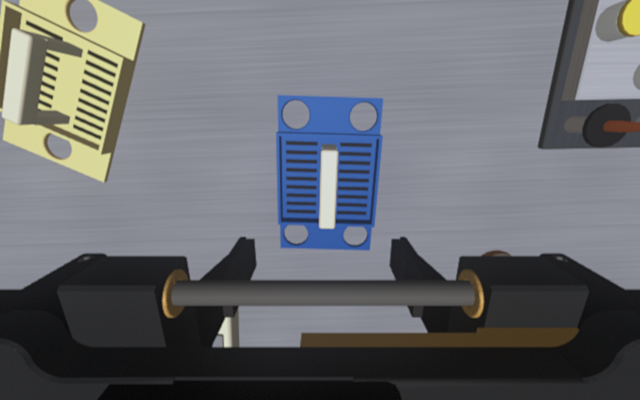

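The wrist view shows the blue tray whole: bar at about (328,189), holes at (296,113), (363,116), (296,234) and (355,236). I'll refine on the holes and the bar.

```bash
python3 - <<'E'
from h import *
np.set_printoptions(precision=4,suppress=True)
im,c=grab("wrist"); H,S,V=cv2.split(cv2.cvtColor(im,cv2.COLOR_RGB2HSV))
b=((H>100)&(H<125)&(S>120)).astype(np.uint8)
k=blobs(b)[0]; hull=cv2.drawContours(np.zeros_like(b),[k],-1,1,-1)
print("tray",cv2.minAreaRect(cast(c,k.reshape(-1,2),.006)[:,:2].astype(np.float32)))
hs=[cv2.fitEllipse(q) for q in blobs(hull*(1-b),200) if len(q)>20]
hs=[e for e in hs if e[1][0]/e[1][1]>.6]
for e in hs: print(e, cast(c,e[0],.006))
w=((S<70)&(V>150)).astype(np.uint8)*hull
q=[q for q in blobs(w,200) if cv2.minAreaRect(q)[1][0]/cv2.minAreaRect(q)[1][1]<.4 or cv2.minAreaRect(q)[1][0]/cv2.minAreaRect(q)[1][1]>2.5][0]
print("bar",cv2.minAreaRect(cast(c,q.reshape(-1,2),.07)[:,:2].astype(np.float32)),cv2.boundingRect(q))
s=r.state();print(s["ee_pos"],s["ee_rot"])
E
```

```text
tray ((0.5839294195175171, -0.002873435616493225), (0.13946670293807983, 0.2123090773820877), 86.16641235351562)
((294.6456604003906, 114.39998626708984), (27.322729110717773, 29.196746826171875), 166.83116149902344) [[ 0.4971 -0.0412  0.006 ]]
((362.2506103515625, 116.43313598632812), (27.15414047241211, 29.237075805664062), 15.98139476776123) [[0.5029 0.0459 0.006 ]]
((294.9513244628906, 233.9825439453125), (19.814516067504883, 24.530834197998047), 95.87382507324219) [[ 0.6644 -0.0523  0.006 ]]
((354.11944580078125, 235.6896514892578), (19.488529205322266, 24.644533157348633), 83.53915405273438) [[0.6703 0.0347 0.006 ]]
bar ((0.5837423801422119, -0.003579419106245041), (0.01999211311340332, 0.09481561183929443), 85.67950439453125) (318, 150, 20, 80)
[ 0.5824 -0.0037  0.2919] [[-0.9993  0.0363 -0.0004]
 [ 0.0363  0.9993 -0.0018]
 [ 0.0003 -0.0018 -1.    ]]
```

Emit:
{"api": "play_rows", "payload": {"steps": [[[0.003,0,-0.07,-0.019],[0.003,0,-0.14,-0.019],[0.003,0,-0.21,-0.019],[0.003,0,-0.27,-0.019],[0.003,0,-0.31,-0.019]]]}}

```text
time_s: 2.38
ee_pos: [0.5813, 0.0011, 0.1341]
ee_rot: [[-0.998, 0.059, -0.004], [0.059, 0.998, 0.001], [0.004, 0.0, -1.0]]
ft_force: [0.0, 0.9, 0.0]
opening: 0.999
grip_force: 0.0
```

Emit:
{"api": "play_rows", "payload": {"steps": [[[0,0,-0.02,0],[0,0,-0.04,0],[0,0,-0.052,0],[0,0,-0.052,0],[0,0,-0.052,0]]]}}

```text
time_s: 2.8
ee_pos: [0.5838, -0.0006, 0.1121]
ee_rot: [[-0.998, 0.061, 0.001], [0.061, 0.998, 0.0], [-0.001, 0.0, -1.0]]
ft_force: [-0.6, 0.0, -0.2]
opening: 1.005
grip_force: 0.0
```

Emit:
{"api": "play_rows", "payload": {"steps": [[[0,0,0,0],[0,0,0,0],[0,0,0,0],[0,0,0,0],[0,0,0,0]]], "jaw": 0, "grip_force": 30}}

```text
time_s: 3.22
ee_pos: [0.5834, -0.0008, 0.1115]
ee_rot: [[-0.998, 0.061, 0.0], [0.061, 0.998, 0.0], [-0.0, 0.0, -1.0]]
ft_force: [-0.9, 0.4, 0.3]
opening: 0.707
grip_force: 0.0
```

Emit:
{"api": "play_rows", "payload": {"steps": [[[0,0,0,0],[0,0,0,0],[0,0,0,0],[0,0,0,0],[0,0,0,0]]]}}

```text
time_s: 3.63
ee_pos: [0.5833, -0.0008, 0.1112]
ee_rot: [[-0.998, 0.061, -0.0], [0.061, 0.998, -0.0], [0.0, -0.0, -1.0]]
ft_force: [-0.7, -0.7, -0.8]
opening: 0.325
grip_force: 0.0
```

Emit:
{"api": "play_rows", "payload": {"steps": [[[0,-0.005,0,0],[0,-0.005,0,0],[0,-0.005,0,0],[0,-0.005,0,0],[0,-0.005,0,0]]]}}

```text
time_s: 4.05
ee_pos: [0.5833, -0.0036, 0.1112]
ee_rot: [[-0.998, 0.062, -0.0], [0.062, 0.998, -0.0], [0.0, -0.0, -1.0]]
ft_force: [-0.7, -1.1, 0.1]
opening: 0.23
grip_force: 30.0
```

Emit:
{"api": "play_rows", "payload": {"steps": [[[0,0,0,0],[0,0,0,0],[0,0,0,0]]]}}

```text
time_s: 4.3
ee_pos: [0.5833, -0.0035, 0.1112]
ee_rot: [[-0.998, 0.061, -0.0], [0.061, 0.998, -0.0], [0.0, -0.0, -1.0]]
ft_force: [-1.0, -1.9, -0.4]
opening: 0.228
grip_force: 30.0
```

Emit:
{"api": "play_rows", "payload": {"steps": [[[0,0,0.03,0],[0,0,0.09,0],[0,0,0.16,0],[0,0,0.23,0],[0,0,0.3,0]]]}}

```text
time_s: 4.72
ee_pos: [0.5826, -0.0031, 0.2624]
ee_rot: [[-0.998, 0.061, -0.001], [0.061, 0.998, 0.0], [0.001, -0.0, -1.0]]
ft_force: [1.4, 0.5, -2.2]
opening: 0.229
grip_force: 30.0
```

Emit:
{"api": "play_rows", "payload": {"steps": [[[0,0,0.05,0],[0,0,0.06,0],[0,0,0.06,0]]]}}

```text
time_s: 4.97
ee_pos: [0.5838, -0.0031, 0.2926]
ee_rot: [[-0.998, 0.061, 0.003], [0.061, 0.998, 0.001], [-0.003, 0.001, -1.0]]
ft_force: [0.2, -0.5, -3.7]
opening: 0.226
grip_force: 30.0
```

Emit:
{"api": "play_rows", "payload": {"steps": [[[-0.01,0.025,0,0.005],[-0.03,0.075,0,0.01],[-0.05,0.13,0,0.015],[-0.075,0.19,0,0.02],[-0.1,0.25,0,0.025]]]}}

```text
time_s: 5.38
ee_pos: [0.5313, 0.1234, 0.2887]
ee_rot: [[-1.0, 0.021, -0.003], [0.021, 1.0, -0.001], [0.003, -0.002, -1.0]]
ft_force: [0.9, 0.5, -4.1]
opening: 0.226
grip_force: 30.0
```

```bash
python3 - <<'E'
from h import *
im,c=grab("wrist"); cv2.imwrite("pics/w2.png",im[...,::-1]); s=r.state(); print(s["ee_pos"],s["ft_force"],s["opening"])
E
```

```text
[0.52877966 0.13107133 0.28844351] [-0.71269791  8.1233145  -4.36527266] 0.22662358976442842
```

View pics/w2.png

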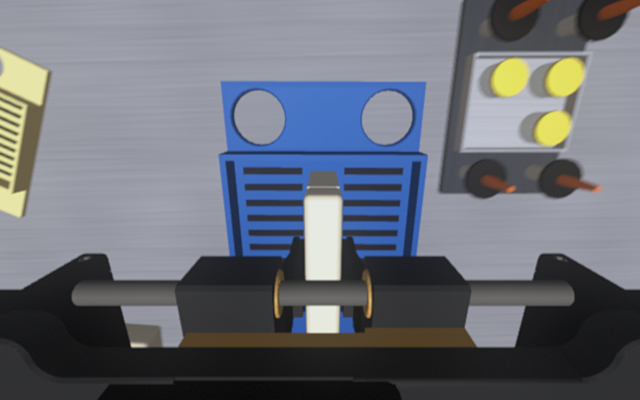

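The wrist view shows the tray held level, with its rear holes at (259,117) and (387,117). The stand is at right with pin tips at about (515,189), (600,188), (548,1) and one cut off. I'll measure the tips and the held holes here.

```bash
python3 - <<'E'
from h import *
np.set_printoptions(precision=4,suppress=True)
s=r.state();im,c=grab("wrist"); H,S,V=cv2.split(cv2.cvtColor(im,cv2.COLOR_RGB2HSV))
o=((H<14)&(S>130)&(V>80)).astype(np.uint8); o[:,:440]=0;o[230:]=0
R=np.array(c["rotation"]);n=R.T@np.array([0,0,-1.]);n=c["K"]@n;n=n[:2]/n[2]
for b in blobs(o,40)[:4]:
    p=b.reshape(-1,2);d=np.linalg.norm(p-n,axis=1);t=p[d>d.max()-4].mean(0);q=p[d<d.min()+4].mean(0)
    print(cv2.contourArea(b),"tip",t,cast(c,t,.105)[0,:2],"root",q,cast(c,q,.060)[0,:2])
z=s["ee_pos"][2]-.111+.006
b=((H>100)&(H<125)&(S>120)).astype(np.uint8);k=blobs(b)[0];hull=cv2.drawContours(np.zeros_like(b),[k],-1,1,-1)
for q in blobs(hull*(1-b),1500):
    e=cv2.fitEllipse(q);print(np.array(e[0]),np.array(e[1]),cast(c,e[0],z))
print(s["ee_pos"],s["ee_rot"][:,1])
E
```

```text
477.0 tip [638.1818   4.5455] [0.3576 0.3997] root [588.2727  22.8182] [0.3586 0.3985]
421.0 tip [539.4   1.5] [0.3544 0.3155] root [501.25  23.  ] [0.3576 0.3114]
245.5 tip [585.2222 194.6667] [0.5245 0.3997] root [548.1818 184.2727] [0.5243 0.3963]
206.5 tip [500.     194.2727] [0.523  0.3122] root [473.7273 183.4545] [0.5221 0.3084]
[258.8482 116.7729] [50.7095 55.5033] [[0.4441 0.0883 0.1834]]
[386.9696 117.1179] [50.4644 55.3617] [[0.4454 0.1747 0.1834]]
[0.5288 0.1311 0.2884] [0.013  0.9999 0.0017]
```

Emit:
{"api": "play_rows", "payload": {"steps": [[[-0.025,0.06,0,0],[-0.052,0.13,0,0],[-0.08,0.2,0,0],[-0.108,0.27,0,0],[-0.136,0.34,0,0]]]}}

```text
time_s: 5.9
ee_pos: [0.463, 0.2932, 0.2889]
ee_rot: [[-1.0, 0.021, -0.003], [0.021, 1.0, -0.002], [0.003, -0.002, -1.0]]
ft_force: [0.7, -1.0, -3.3]
opening: 0.225
grip_force: 30.0
```

Emit:
{"api": "play_rows", "payload": {"steps": [[[-0.02,0.06,0,0],[-0.04,0.1,0,0],[-0.05,0.132,0,0],[-0.05,0.132,0,0],[-0.05,0.132,0,0]]]}}

```text
time_s: 6.32
ee_pos: [0.4395, 0.358, 0.2895]
ee_rot: [[-1.0, 0.02, -0.002], [0.02, 1.0, -0.002], [0.002, -0.002, -1.0]]
ft_force: [1.3, -0.8, -2.2]
opening: 0.222
grip_force: 30.0
```

Emit:
{"api": "play_rows", "payload": {"steps": [[[0,0,0,0],[0,0,0,0],[0,0,0,0],[0,0,0,0],[0,0,0,0]]]}}

```text
time_s: 6.73
ee_pos: [0.4406, 0.3572, 0.2913]
ee_rot: [[-1.0, 0.023, 0.0], [0.023, 1.0, 0.0], [-0.0, 0.0, -1.0]]
ft_force: [0.0, 1.0, -3.1]
opening: 0.229
grip_force: 30.0
```

Emit:
{"api": "play_rows", "payload": {"steps": [[[0,0,-0.04,0],[0,0,-0.08,0],[0,0,-0.12,0],[0,0,-0.12,0],[0,0,-0.12,0]]]}}

```text
time_s: 7.15
ee_pos: [0.44, 0.3572, 0.2308]
ee_rot: [[-1.0, 0.022, -0.001], [0.022, 1.0, -0.002], [0.001, -0.002, -1.0]]
ft_force: [-0.0, -0.1, -2.2]
opening: 0.222
grip_force: 30.0
```

```bash
python3 - <<'E'
from h import *
im,c=grab("wrist"); t,_=grab("top"); q,_=grab("scene")
a=cv2.resize(im[60:340,120:520],(600,420)); b=np.hstack([cv2.resize(t[200:340,110:250],(300,180)),cv2.resize(q[160:340,370:570],(300,180))])
cv2.imwrite("pics/w3.png",np.vstack([a,b])[...,::-1]); s=r.state(); print(s["ee_pos"],s["ft_force"])
E
```

```text
[0.44096198 0.35808149 0.23285498] [-0.157248    0.47322785 -2.66172537]
```

View pics/w3.png

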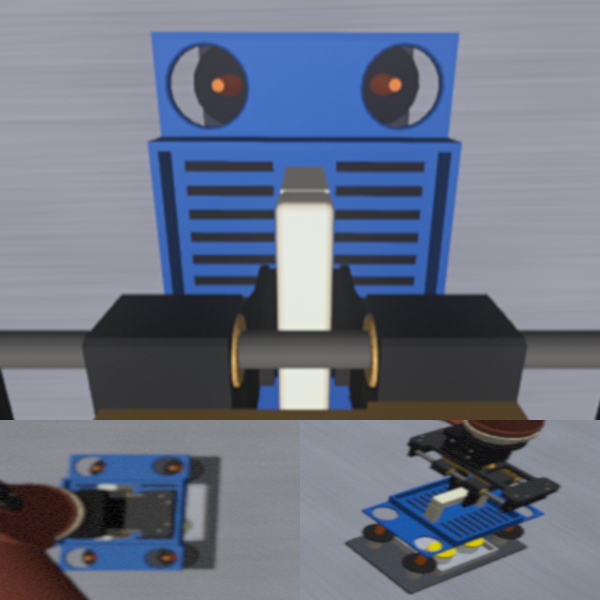

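All four orange tips show inside their holes: wrist crop tips at (218,86) and (395,86) in holes centred (208,86) and (402,86), and the top crop shows all four. So I'll lower it.

Emit:
{"api": "play_rows", "payload": {"steps": [[[0,0,-0.02,0],[0,0,-0.04,0],[0,0,-0.06,0],[0,0,-0.08,0],[0,0,-0.08,0]]]}}

```text
time_s: 7.72
ee_pos: [0.4392, 0.3568, 0.1883]
ee_rot: [[-1.0, 0.022, -0.003], [0.022, 1.0, -0.003], [0.003, -0.003, -1.0]]
ft_force: [0.6, -0.3, -3.6]
opening: 0.226
grip_force: 30.0
```

Emit:
{"api": "play_rows", "payload": {"steps": [[[0,0,-0.01,0],[0,0,-0.02,0],[0,0,-0.03,0],[0,0,-0.036,0],[0,0,-0.036,0]]]}}

```text
time_s: 8.13
ee_pos: [0.4401, 0.3575, 0.1725]
ee_rot: [[-1.0, 0.022, -0.001], [0.022, 1.0, -0.001], [0.001, -0.001, -1.0]]
ft_force: [-0.3, 1.3, -2.7]
opening: 0.222
grip_force: 30.0
```

Emit:
{"api": "play_rows", "payload": {"steps": [[[0,0,-0.002,0],[0,0,-0.004,0],[0,0,-0.005,0],[0,0,-0.005,0],[0,0,-0.005,0]]]}}

```text
time_s: 8.55
ee_pos: [0.4404, 0.3578, 0.1712]
ee_rot: [[-1.0, 0.022, 0.0], [0.022, 1.0, 0.001], [-0.0, 0.001, -1.0]]
ft_force: [-2.0, -1.1, 1.2]
opening: 0.223
grip_force: 30.0
```

Emit:
{"api": "play_rows", "payload": {"steps": [[[0,0,-0.002,0],[0,0,-0.002,0],[0,0,-0.002,0],[0,0,-0.002,0]]]}}

```text
time_s: 8.88
ee_pos: [0.4405, 0.3578, 0.1711]
ee_rot: [[-1.0, 0.022, 0.0], [0.022, 1.0, 0.001], [-0.0, 0.001, -1.0]]
ft_force: [-4.9, -3.0, 11.1]
opening: 0.227
grip_force: 30.0
```

The tray stopped at the seated height and now carries 11 N, so it is resting. Releasing.

Emit:
{"api": "play_rows", "payload": {"steps": [[[0,0,0,0],[0,0,0,0],[0,0,0,0],[0,0,0,0],[0,0,0,0]]], "jaw": 80}}

```text
time_s: 9.3
ee_pos: [0.4403, 0.3577, 0.1697]
ee_rot: [[-1.0, 0.022, 0.0], [0.022, 1.0, -0.0], [-0.0, -0.0, -1.0]]
ft_force: [0.5, 0.2, -0.8]
opening: 0.518
grip_force: 0.0
```

Emit:
{"api": "play_rows", "payload": {"steps": [[[0,0,0,0],[0,0,0,0],[0,0,0,0],[0,0,0,0]]]}}

```text
time_s: 9.63
ee_pos: [0.4403, 0.3577, 0.1697]
ee_rot: [[-1.0, 0.022, 0.0], [0.022, 1.0, -0.0], [-0.0, -0.0, -1.0]]
ft_force: [0.2, 0.8, -0.6]
opening: 0.772
grip_force: 0.0
```

Emit:
{"api": "play_rows", "payload": {"steps": [[[0,0,0.03,0],[0,0,0.08,0],[0,0,0.14,0],[0,0,0.2,0],[0,0,0.24,0]]]}}

```text
time_s: 10.05
ee_pos: [0.4408, 0.3579, 0.2927]
ee_rot: [[-1.0, 0.022, 0.002], [0.022, 1.0, 0.002], [-0.002, 0.002, -1.0]]
ft_force: [0.8, 0.2, 0.1]
opening: 0.797
grip_force: 0.0
```

Emit:
{"api": "play_rows", "payload": {"steps": [[[0,0,0.04,0],[0,0,0.06,0],[0,0,0.06,0],[0,0,0.06,0],[0,0,0.06,0]]]}}

```text
time_s: 10.47
ee_pos: [0.4399, 0.3574, 0.3182]
ee_rot: [[-1.0, 0.022, -0.001], [0.022, 1.0, -0.002], [0.001, -0.002, -1.0]]
ft_force: [-1.1, 0.3, 0.1]
opening: 0.798
grip_force: 0.0
```

```bash
python3 - <<'E'
from h import *
im,c=grab("wrist"); q,_=grab("scene"); t,_=grab("top")
cv2.imwrite("pics/w4.png",np.vstack([np.hstack([cv2.resize(im,(400,250)),cv2.resize(t,(400,250))]),cv2.resize(q[140:340,300:580],(800,350))[:,:]])[...,::-1])
s=r.state(); print(s["ee_pos"],s["ft_force"],s["opening"],s["time_s"])
H,S,V=cv2.split(cv2.cvtColor(im,cv2.COLOR_RGB2HSV)); b=((H>100)&(H<125)&(S>120)).astype(np.uint8);k=blobs(b)[0]
print(cv2.minAreaRect(cast(c,k.reshape(-1,2),.066)[:,:2].astype(np.float32)))
E
```

```text
[0.4399672  0.35743211 0.31839832] [0.45788844 0.0250931  0.07482287] 0.7989287815614261 10.6167
((0.44090771675109863, 0.356655478477478), (0.1403593271970749, 0.2133120745420456), 88.69133758544922)
```

View pics/w4.png

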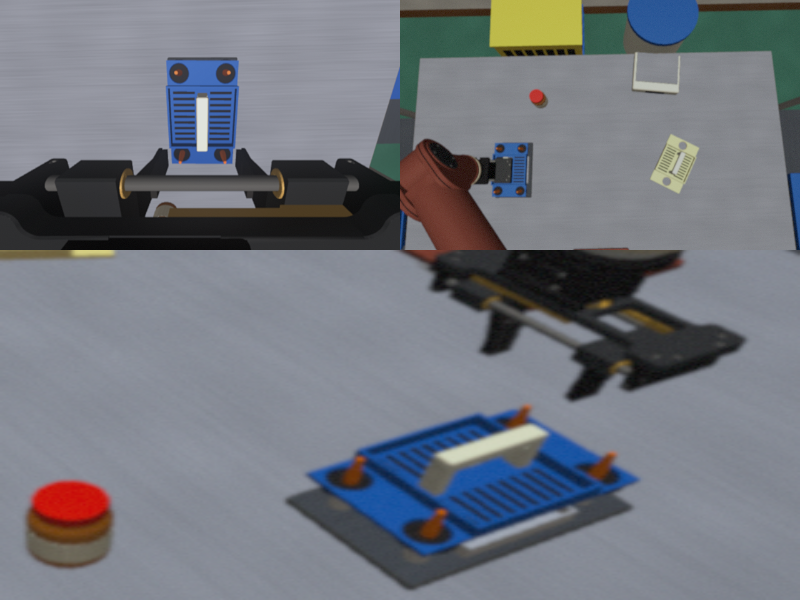

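The views show the tray seated level at plate height (its outline measures 213 mm at z = 66 mm). All four pins stand through their holes, the gripper is clear, and the jar and cream tray are untouched.

```bash
python3 -c "
from cell import r
print(r.job_done())"
```

```text
the job is handed in; nothing more can be done
None
```

The blue tray rests on the stand's collars with all four orange posts through its corner holes, released with the arm clear, and the job is handed in at about 11 s; the cream tray and jar were not touched.

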